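Return the yerbera to its sprung bay under the shelf

TASK

Put the clear yerbera with the green cap back in its own bay, the one with the green tag, in the birch cabinet: keep it upright, bring it in under the overhanging board, press it back gently against the bay's sprung keeper and lower it behind the front lip so that it stands flat on the liner, then let go. Leave the orange-capped canister, the mate, its saucer and the bombilla where they are, and do not force anything.

Things in the scene. Friction and masses are not known exactly. Their poses are not given: they have to be found in the camera images.
- yerbera: clear acrylic canister to put away: square body 58 x 58 mm, 88 mm high, with green bands and a round green cap 50 mm across above it (105 mm high in all), about 0.4 kg. Origin at the centre of its underside, z up, x and y square to its sides. Any of its four sides may face the front. Stands on the step, 50 mm above the counter.
- sugar: the same canister with an orange cap; already home in the orange bay, leave it there.
- bay_green: the yerbera's own bay, marked by a green tag (26 x 70 mm, 5 mm thick, centre 73 mm in front of the origin). Origin on top of the white liner, 101 mm above the counter, at the nominal home place of a canister's centre; +x points into the cabinet, z up. Two guide strips 14 mm high, inner faces at y = -33 and +33 mm, run from x = -20 to +45 mm.
- bay_orange: bay of the orange-capped canister, built alike, orange tag; occupied.
- bay_blue: empty third bay, built alike, blue tag; not for the yerbera.
- cabinet: open-fronted birch cabinet over a drawer base, doors folded back. Origin on the counter below the middle bay's origin, +x towards its back. Floor with liner 101 mm above the counter, from x = -95 to +85 mm; side walls 18 mm thick, inner faces at y = -215 and +215 mm, tops at 250 mm. Bays 125 mm apart in y; a rail up to 148 mm closes the back.
- mate: grey enamel mate cup, 80 mm wide, 78 mm high, origin at the centre of its underside, standing on the saucer; leave alone.
- saucer: blue ceramic saucer, 124 mm across, 11 mm high, origin at the centre of its underside; standing on the step; leave alone.
- bombilla: polished metal drinking straw 192 mm long lying on the step along its own x axis, up to 18 mm high, origin under its middle; leave alone.
- green_lip (a point): nominal place of the front lip of the green bay, middle of its inner face at the foot, 29 mm in front of the bay's origin. The metal lip is 12 mm high, 6 mm thick, 62 mm wide. Lip and keeper sit on one insert, clamped up to 8 mm nearer or farther along the bay's x than nominal; this differs every time and is not measured: feel for it with the keeper.
- green_keeper (a point): nominal place of the free face of the green bay's black slippery sprung keeper plate (40 mm wide, 72 mm high), 48 mm behind the lip, 42 mm above the liner. It yields 15 mm into the cabinet: 1 N at first touch, 11.5 N at the end. A canister resting on the lip presses it in 10 mm (8 N), so push on to 10 or 11 N before lowering behind the lip. Shifts with the lip.
- board_edge (a point): middle of the lower front edge of the overhanging board, 8 mm behind the bays' origins, 232 mm above the counter, 131 mm above the liners. The board is 18 mm thick, runs the cabinet's full width and back from here; a two-bar steel gallery rail on its front edge rises 53 mm more. It covers the rear of a canister in its bay: the gripper must lean back out of the cabinet.
- step: fixed low birch serving step with a white liner in front of the cabinet, 165 x 640 mm, 50 mm high; yerbera, saucer and bombilla stand on it. Origin under its centre.
Not all that is in view belongs to the job. What is shaped like the yerbera but blue is not meant.

How it is judged (in metres and radians):
At the end, for the whole second after the job is handed in: the yerbera stands at rest and upright (within 0.06 rad) flat on the liner (within 4 mm) of the green-tagged bay, between lip and keeper: its centre -12 to +18 mm in x and within 6 mm in y of the bay's origin (x of yerbera in the frame of bay_green between -0.012 and 0.018 m and y of yerbera in the frame of bay_green between -0.006 and 0.006 m and z of yerbera in the frame of bay_green between -0.003 and 0.004 m and angle between yerbera's own z axis and vertical below 0.06 rad and linear speed of yerbera below 0.02 m/s); the robot touches nothing.
It fails at once if the yerbera is tipped more than 35 degrees (angle between yerbera's own z axis and vertical above 0.61 rad).
It fails at once if while gripped, the yerbera is forced against the green bay (lip, keeper or liner) with more than 60 N (contact force between yerbera and bay_green above 60 N and contact force between the fingers and yerbera above 3 N).
It fails at once if the orange-capped canister is shifted more than 15 mm (distance of sugar from where it was at the start of the episode above 0.015 m).
It fails at once if the mate or its saucer is shifted more than 25 mm (distance of any of mate, saucer from where it was at the start of the episode above 0.025 m).
It fails at once if the bombilla is shifted more than 25 mm (distance of bombilla from where it was at the start of the episode above 0.025 m).
It also fails if it takes over 54 s, if anything falls off the work surface, if the arm or the gripper's body presses on something with over 40 N, if the wrist force passes 120 N, or if a joint passes its speed limit or range.

ROBOT

A 6-joint arm with a two-finger parallel gripper is mounted at the origin on the work surface. World frame = base frame: x ahead of the robot, y to its left, z up, the work surface at z = 0. Lengths are in mm, angles in rad, forces in N, time in s.
With the tool pointing down it reaches from about 300 to 950 mm from the base axis. Payload 3.1 kg.
Tool frame: the origin (TCP) lies at the very end of the fingers, on their centre line; the grasp point (between the pads) lies 19 mm behind it; z points along the fingers, y is the line along which they close (so a half turn about z gives the same grasp; the last joint's range is limited). The gripper opens to 85 mm and grips with 20 to 120 N. Pads are 22 mm wide; open, the fingers measure 114 mm over their backs; the gripper's body (76 mm by 85 mm) begins 54 mm behind the grasp point. The pads swing forward as they close: fully open they stand 13 mm farther back than shut.
Start: joints at [-1.416, 0.308, 1.634, -0, 1.2, -0.07], TCP at [139.292, -609.286, 231.272] pointing down, gripper open.
Joint ranges: [-3.06, 3.06], [-0.79, 1.96], [0.05, 2.63], [-1.19, 4.34], [0.05, 2.64], [-2.94, 2.94]. Speed limits (rad/s): [2.79, 2.79, 3.14, 3.14, 3.14, 3.14].

INTERFACE

Orientations are given as a rotation vector (axis times angle).
In Python, from plant import state, camera, camera_info, finish_job gives the robot as it stands.
- The arm moves only by the tool send_rows, never from a script. Its argument "rows" is a list of rows, each a list of 7 numbers: the shift along the tool's x, y, z in m, then the turn, a rotation vector about the tool's x, y, z in rad, then the finger opening in m, from 0 to 0.0854. In form: [[x, y, z, wx, wy, wz, hand], ...]. A call has 1 to 12 rows; each row is the pose to reach, as a shift and turn from the pose commanded when the call began, along the tool's axes at that moment; what a row does not reach only later rows make up. A row lasts 1/10 s, in which the tool goes at most 50 mm and 8.59 degrees, less where a joint would pass 70% of its speed; a pose out of reach is approached as far as the arm can. A call with a gripper value outside its range is refused whole. The fingers move at their own pace and stop on an object; the grip force is fixed at half the most. Time passes only in rows, so rows that repeat a pose let the fingers close. It gives the time, the measured TCP pose, the force, the opening and the grip force at its end, in the units of the state.
- state(): the state, without advancing time (a new reading comes with each control period).
- camera(name): name is "scene" or "top" or "wrist"; returns (picture, depth): 384x512x3 uint8, red, green, blue; 384x512 float32, mm along the optical axis (not along the pixel's ray), 0 where there is no reading.
- camera_info(name): a dict with "mtx" (3x3 intrinsics, pixels), "world_to_cam" (4x4, takes a point from world to camera coordinates); the wrist camera has in their place "T_tool_cam" (4x4, takes a point from camera to tool coordinates, whose origin is the TCP and whose axes are the flange's). Camera axes: x right, y down, z forward; pixel columns grow to the right and rows downward; lengths in mm; the calibration is good to about 2 mm. The wrist camera is an equidistant fisheye: a pixel r from the principal point sees the ray r / f radians off the axis. A picture is of the moment at which its call begins: read the wrist's pose just before it. camera_info takes no time and is no camera call.
- finish_job(): hands the job in; it is judged then, once.
The state is a dict: "clock": time; "joint_positions": joint angles; "qd": joint speeds; "joint_efforts": joint torques, N m; "tcp_pos": TCP position; "tcp_rot": TCP orientation; "force": force on the tool from outside, world axes, zero at the start; "moment": the same for the moment, N m; "grip_width": finger opening in mm; "grip_force": force on a finger pad.
Only numpy, scipy, OpenCV 4.12 (cv2) and the standard library are available. Lean on these libraries where they do the work, as an engineer would, in place of code of your own. Each camera call takes 0.05 s, during which the arm holds its last target. There are 200 camera calls.

## Working session

There is one attempt and no reset: what is moved stays moved. The work goes in short steps, Python scripts to look and compute and a tool call to move; the robot and the scene stay as the last step left them, time stands still between calls to the robot, and variables do not carry over. Pictures are saved under pics/ and viewed, at most 10 in all, crops included, and the job is handed in when it is done.

Besides the shell and the picture viewer there is one more tool, called after "Request:" by a JSON object that holds its "op" and its "data". send_rows: Moves the arm, as the interface text tells. Its arguments: {"type":"object","properties":{"rows":{"type":"array","items":{"type":"array","items":{"type":"number"}}}},"required":["rows"]}

```bash
mkdir -p pics
cat > h.py <<'E'
import numpy as np, cv2
from scipy.spatial.transform import Rotation as R
from plant import state, camera, camera_info, finish_job
def cloud(name):
    p,d=camera(name); i=camera_info(name); K=np.array(i["mtx"]); W=np.linalg.inv(np.array(i["world_to_cam"]))
    v,u=np.mgrid[0:384,0:512]
    X=np.stack([(u-K[0,2])/K[0,0]*d,(v-K[1,2])/K[1,1]*d,d],-1)
    return p,d,X@W[:3,:3].T+W[:3,3]
E
python3 - <<'E'
from h import *
s=state(); print(s)
for n in ("scene","top"):
    p,d,X=cloud(n); cv2.imwrite(f"pics/{n}0.png",p[:,:,::-1]); np.savez(f"/tmp/{n}0.npz",p=p,d=d,X=X)
    i=camera_info(n);print(n,i)
E
```

```text
{'clock': 0.0, 'joint_positions': array([-1.41569960e+00,  3.08991155e-01,  1.63518773e+00,  1.02674311e-05,
        1.19968131e+00, -6.97097454e-02]), 'qd': array([ 0.0005411 , -0.00019302,  0.00282168,  0.00050658, -0.000152  ,
        0.00058822]), 'joint_efforts': array([ 3.85340345e-04, -4.15248406e+01, -2.76663530e+01,  9.29913358e-05,
        1.02101814e-02, -1.29181623e-05]), 'tcp_pos': array([ 139.16788125, -608.47355765,  230.05512533]), 'tcp_rot': array([-3.11951640e+00, -3.52122072e-01,  1.36912990e-04]), 'force': array([ 1.13447877,  0.5004751 , -0.64434525]), 'moment': array([-0.01234266, -0.02677311, -0.01815967]), 'grip_force': 0.0, 'grip_width': 85.61139895388327}
scene {'mtx': array([[450.33053342,   0.        , 252.27811434],
       [  0.        , 450.33053342, 187.70835068],
       [  0.        ,   0.        ,   1.        ]]), 'world_to_cam': array([[-9.75325221e-01, -2.20659519e-01, -7.07738932e-03,
         4.59096267e+02],
       [-1.88822159e-01,  8.50356077e-01, -4.91162636e-01,
         1.97960497e+02],
       [ 1.14398012e-01, -4.77706939e-01, -8.71039135e-01,
         1.09303170e+03],
       [ 0.00000000e+00,  0.00000000e+00,  0.00000000e+00,
         1.00000000e+00]])}
top {'mtx': array([[392.26093737,   0.        , 259.16241066],
       [  0.        , 392.26093737, 189.47342759],
       [  0.        ,   0.        ,   1.        ]]), 'world_to_cam': array([[-1.74796170e-02, -9.99121448e-01,  3.80893161e-02,
        -5.25849700e+01],
       [-9.99036185e-01,  1.59186757e-02, -4.09059480e-02,
         4.61283303e+02],
       [ 4.02636785e-02, -3.87676254e-02, -9.98436732e-01,
         1.11971134e+03],
       [ 0.00000000e+00,  0.00000000e+00,  0.00000000e+00,
         1.00000000e+00]])}
```

View pics/scene0.png

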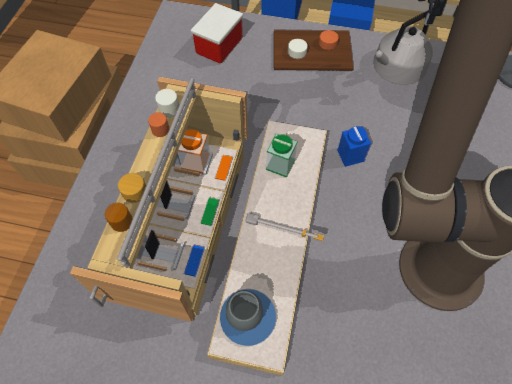

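View pics/top0.png

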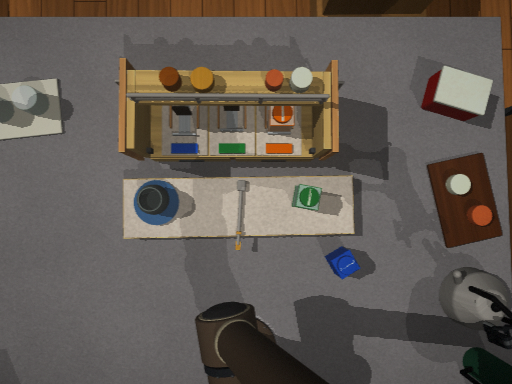

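The scene view shows the green-capped canister on the step at (282,152), with the blue decoy at (353,146). The top view shows the bay tags at blue (184,149), green (232,149) and orange (279,149). The yerbera is at (308,197) and the bombilla at x≈241. So the green bay is the middle one.

Run:
```python
from h import *
from scipy.spatial.transform import Rotation as R
def rng(hsv,lo,hi): return cv2.inRange(hsv,np.array(lo),np.array(hi))>0
for n in("top","scene"):
    z=np.load(f"/tmp/{n}0.npz");p,X=z["p"],z["X"]
    hsv=cv2.cvtColor(p,cv2.COLOR_RGB2HSV)
    Z=X[...,2]
    for c,lo,hi in(("green",(55,100,40),(90,255,255)),("orange",(5,190,120),(16,255,255)),("blue",(100,150,60),(125,255,255))):
        m=rng(hsv,lo,hi)
        N,l,st,ce=cv2.connectedComponentsWithStats(m.astype(np.uint8))
        for k in range(1,N):
            if st[k,4]>40:
                q=X[l==k]; r=cv2.minAreaRect(q[:,:2].astype(np.float32))
                print(n,c,ce[k].round(),st[k,4],"med",np.median(q,0).round(1),"rect",np.round(r[0],1),np.round(r[1],1),round(r[2],1),"z",np.percentile(q[:,2],[5,95]).round())
    # step edges / liner plane
    if n=="top":
        m=(Z>40)&(Z<60)&(X[...,0]>300)
        N,l,st,ce=cv2.connectedComponentsWithStats(m.astype(np.uint8));k=1+np.argmax(st[1:,4]);q=X[l==k]
        print("step",cv2.minAreaRect(q[:,:2].astype(np.float32)),np.median(q[:,2]))
        m=(Z>95)&(Z<104)&(X[...,0]>500); q=X[m]; print("liner z",np.median(q[:,2]),len(q))
        m=(Z>240)&(Z<256)&(X[...,0]>450);q=X[m];print("top surf",cv2.minAreaRect(q[:,:2].astype(np.float32)))
# yerbera crops
for n,u,v in(("top",308,197),("scene",282,152)):
    p=np.load(f"/tmp/{n}0.npz")["p"]
    c=cv2.resize(p[v-40:v+40,u-40:u+40],None,fx=5,fy=5,interpolation=cv2.INTER_CUBIC)
    cv2.imwrite(f"/tmp/c_{n}.png",c[:,:,::-1])
a=[cv2.imread(f"/tmp/c_{n}.png") for n in("top","scene")]
cv2.imwrite("pics/crop1.png",np.hstack(a))
```

```text
top green [232. 148.] 234 med [567.2  13.5 105.3] rect [496.8  15.6] [ 66.2 163.1] 89.3 z [102. 109.]
top green [309. 197.] 249 med [ 433.8 -177.9  154.8] rect [ 435.2 -111.5] [189.1  45.5] 88.7 z [151. 158.]
top orange [274.  78.] 206 med [693.9 -86.2 289.8] rect [565.9 -45.9] [ 34.9 305.8] 72.4 z [288. 292.]
top orange [282. 113.] 206 med [ 635.7 -109.3  206. ] rect [ 634.7 -111.2] [43.4 36.9] 89.5 z [204. 208.]
top orange [278. 148.] 234 med [ 565.9 -108.9  105.8] rect [512.  -61.3] [ 63.9 204.3] 47.9 z [103. 109.]
top orange [482. 215.] 324 med [ 376.2 -690.7   45.8] rect [ 381.7 -367.8] [703.6  57. ] 89.0 z [42. 49.]
top blue [184. 148.] 234 med [568.8 138.7 105.3] rect [512.3  66. ] [249.2  55.8] 52.8 z [102. 109.]
top blue [342. 262.] 640 med [ 259.5 -276.8   89. ] rect [ 336.5 -177.1] [349.9  73.1] 52.2 z [ 18. 107.]
step ((412.4915771484375, -3.447998046875), (167.13568115234375, 641.4249877929688), 0.008534284308552742) 49.60811154608564
liner z 100.14368391692892 7893
top surf ((645.2437744140625, 13.135391235351562), (501.16265869140625, 214.71522521972656), 89.2305450439
[... 374 characters left out ...]
] rect [636.7 -95.1] [19.5 41.8] 86.7 z [197. 207.]
scene orange [223. 168.] 231 med [ 567.2 -104.7  105. ] rect [478.8 161.3] [ 41.2 632.3] 18.3 z [102. 108.]
scene orange [116. 213.] 335 med [698.5 147.5 294. ] rect [543.3 301.3] [ 40.5 476.7] 45.1 z [292. 296.]
scene blue [281.   8.] 628 med [  636.2 -1361.8  -427.5] rect [ 556.6 -544.2] [ 183.9 2028.6] 5.9 z [-486. -379.]
scene blue [352.  13.] 1143 med [  297.7 -1392.6  -423.2] rect [ 301.  -528.1] [ 199.4 1966.2] 0.1 z [-465. -414.]
scene blue [353. 146.] 890 med [ 257.6 -264.2   74.2] rect [287.  77.] [766.3  77.7] 84.8 z [ 10. 105.]
scene blue [194. 260.] 323 med [570.3 144.8 105.2] rect [485.2 289.9] [ 52.3 411.2] 29.9 z [102. 108.]
```

View pics/crop1.png

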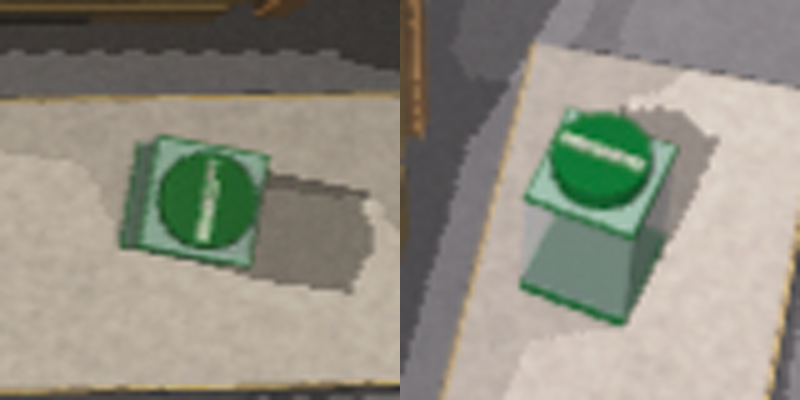

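The crop shows the yerbera's shoulder square rotated about 10° in the top view, with the cap at (208,200) in the crop. The canister is upright on the step. Next I'll cast rays onto known heights for precise poses.

```bash
cat >> h.py <<'E'
def ray(name,uv,z):
    i=camera_info(name);K=np.array(i["mtx"]);W=np.linalg.inv(np.array(i["world_to_cam"]))
    uv=np.atleast_2d(uv); d=np.c_[uv,np.ones(len(uv))]@np.linalg.inv(K).T@W[:3,:3].T; o=W[:3,3]
    return (o+d*((z-o[2])/d[:,2])[:,None])[:,:2]
def comps(p,lo,hi,amin=40):
    m=cv2.inRange(cv2.cvtColor(p,cv2.COLOR_RGB2HSV),np.array(lo),np.array(hi))
    N,l,st,ce=cv2.connectedComponentsWithStats(m)
    return [(ce[k],(l==k)) for k in range(1,N) if st[k,4]>amin]
E
python3 - <<'E'
from h import *
for n in("top","scene"):
    p=np.load(f"/tmp/{n}0.npz")["p"]; T={}
    for c,lo,hi in(("green",(55,100,40),(90,255,255)),("orange",(5,190,120),(16,255,255)),("blue",(100,150,60),(125,255,255))):
        for ce,m in comps(p,lo,hi):
            w=ray(n,ce,106)[0]
            if 550<w[0]<590 and abs(w[1])<180:
                uv=np.argwhere(m)[:,::-1].astype(float); r=cv2.minAreaRect(ray(n,uv,106).astype(np.float32))
                print(n,c,w.round(1),np.round(r[0],1),np.round(r[1],1),r[2])
    g=[x for x in comps(p,(50,25,30),(95,255,255)) if 400<ray(n,x[0],138)[0][0]<460]
    for ce,m in g:
        uv=np.argwhere(m)[:,::-1].astype(np.float32)
        r=cv2.minAreaRect(ray(n,uv,138).astype(np.float32)); print("shoulder",len(uv),r)
        sub=np.zeros(m.shape,np.uint8)
    for ce,m in comps(p,(60,180,40),(80,255,255)):
        if 400<ray(n,ce,155)[0][0]<460:
            uv=np.argwhere(m)[:,::-1].astype(np.float32); ctr,_=cv2.minEnclosingCircle(ray(n,uv,155).astype(np.float32)); print("cap",ray(n,ce,155)[0],ctr,_)
# shoulder corners by hand from crops (top), crop px/5 + (268,157)
c=np.array([[158,136],[270,155],[250,268],[138,250]])/5-.4+[268,157]
print(ray("top",c,138),ray("top",c,138).mean(0))
c=np.array([[525,198],[632,235],[679,148],[567,107]],float);c[:,0]-=400
q=ray("scene",c/5-.4+[242,112],138);print(q,q.mean(0))
c=np.array([[521,289],[624,324]],float);c[:,0]-=400;print("foot",ray("scene",c/5-.4+[242,112],50))
E
```

```text
top green [567.3  14.6] [567.3  14.6] [66.  21.3] 89.29678344726562
top orange [ 565.8 -109.8] [ 565.8 -109.9] [66.7 21.4] 89.29682922363281
top blue [568.7 138.2] [568.8 139.2] [67.9 21.2] 89.29705810546875
shoulder 602 ((434.668701171875, -176.63827514648438), (68.40148162841797, 60.21306610107422), 78.73251342773438)
scene green [568.5  19.6] [568.5  18.7] [69.8 24.7] 89.87644958496094
scene orange [ 566.8 -104.5] [ 566.7 -105.4] [69.3 24.1] 88.89557647705078
scene blue [570.3 144.1] [570.2 143.5] [69.2 24. ] 89.10662078857422
shoulder 917 ((432.9915771484375, -154.66041564941406), (115.11343383789062, 72.98384094238281), 79.41934967041016)
cap [ 432.32386293 -188.4619411 ] (433.330078125, -183.5370330810547) 20.05941390991211
cap [ 436.51540173 -160.2875578 ] (436.14141845703125, -167.27896118164062) 22.828168869018555
[[ 468.13100356 -158.42540774]
 [ 457.45716347 -216.07669758]
 [ 399.61781435 -204.35450631]
 [ 409.85410144 -146.87204582]] [ 433.76502071 -181.43216436]
[[ 468.65875911 -153.88899367]
 [ 413.72282601 -143.99491253]
 [ 400.40165326 -199.46529362]
 [ 459.39627515 -212.04046282]] [ 435.54487838 -177.34741566]
foot [[ 469.38409159 -155.99574336]
 [ 412.8905341  -146.69028019]]
```

```bash
cat >> h.py <<'E'
def orient(yaw,tilt):
    a=np.array([np.cos(yaw),np.sin(yaw),0]);u=np.array([0,0,1.])
    z=np.sin(tilt)*a-np.cos(tilt)*u; x=np.cos(tilt)*a+np.sin(tilt)*u
    return np.c_[x,np.cross(z,x),z]
def rel(p,Rt,base=None):
    s=state(); p0,R0=base or (s["tcp_pos"],R.from_rotvec(s["tcp_rot"]).as_matrix())
    sh=R0.T@(np.asarray(p)-p0)/1000; rv=R.from_matrix(R0.T@Rt).as_rotvec()
    print("rel",sh.round(4).tolist(),rv.round(4).tolist()); return p,Rt
E
python3 - <<'E'
from h import *
T=orient(-.19,np.radians(55)); G=np.array([434.7,-179.4,112])
print(T)
b=rel([320,-165,280],T)
b=rel(G-111*T[:,2],T,b); rel(G+19*T[:,2],T,b)
E
```

```text
[[ 5.63254490e-01 -1.88858895e-01  8.04410777e-01]
 [-1.08325012e-01 -9.82004235e-01 -1.54704150e-01]
 [ 8.19152044e-01 -1.38777878e-17 -5.73576436e-01]]
rel [0.2752, -0.3922, -0.049] [-0.201, 0.946, 0.3813]
rel [-0.0715, -0.0075, 0.0799] [0.0, 0.0, 0.0]
rel [-0.0, 0.0, 0.13] [0.0, 0.0, 0.0]
```

Request:
{"op": "send_rows", "data": {"rows": [[0.13,-0.2,-0.04,-0.1,0.47,0.19,0.085],[0.13,-0.2,-0.04,-0.1,0.47,0.19,0.085],[0.13,-0.2,-0.04,-0.1,0.47,0.19,0.085],[0.13,-0.2,-0.04,-0.1,0.47,0.19,0.085],[0.2752,-0.3922,-0.049,-0.201,0.946,0.3813,0.085],[0.2752,-0.3922,-0.049,-0.201,0.946,0.3813,0.085],[0.2752,-0.3922,-0.049,-0.201,0.946,0.3813,0.085],[0.2752,-0.3922,-0.049,-0.201,0.946,0.3813,0.085],[0.2752,-0.3922,-0.049,-0.201,0.946,0.3813,0.085],[0.2752,-0.3922,-0.049,-0.201,0.946,0.3813,0.085],[0.2752,-0.3922,-0.049,-0.201,0.946,0.3813,0.085],[0.2752,-0.3922,-0.049,-0.201,0.946,0.3813,0.085]]}}

```text
clock: 1.3
tcp_pos: [332.2, -185.3, 292.8]
tcp_rot: [2.725, -0.241, 1.391]
force: [-0.3, -0.4, 0.4]
grip_width: 85.0
grip_force: 0.0
```

Run:
```python
from h import *
s=state();print(s["joint_positions"].round(2),s["qd"].round(2)); print(R.from_rotvec(s["tcp_rot"]).as_matrix().round(2))
T=orient(-.19,np.radians(55)); G=np.array([434.7,-179.4,112])
rel([320,-165,280],T)
b=rel(G-111*T[:,2],T)
```

```text
[-1.33 -0.79  2.63  1.    1.09  0.01] [-0.07  0.   -0.01  0.   -0.   -0.  ]
[[ 0.58 -0.17  0.8 ]
 [-0.11 -0.99 -0.14]
 [ 0.81 -0.01 -0.59]]
rel [-0.0195, -0.0178, -0.005] [-0.0175, 0.0165, 0.0044]
rel [-0.0896, -0.0242, 0.0761] [-0.0175, 0.0165, 0.0044]
```

Run:
```python
from h import *
T=orient(-.19,np.radians(55)); G=np.array([434.7,-179.4,112])
b=rel([450,-182.4,290],T)
b=rel(G+19*T[:,2]+[0,0,100],T)
```

```text
rel [0.0654, -0.0231, 0.0952] [-0.0175, 0.0165, 0.0044]
rel [-0.0065, -0.0226, 0.1474] [-0.0175, 0.0165, 0.0044]
```

Request:
{"op": "send_rows", "data": {"rows": [[0.0654,-0.0231,0.0952,-0.0175,0.0165,0.0044,0.085],[0.0654,-0.0231,0.0952,-0.0175,0.0165,0.0044,0.085],[0.0654,-0.0231,0.0952,-0.0175,0.0165,0.0044,0.085],[0.0654,-0.0231,0.0952,-0.0175,0.0165,0.0044,0.085],[0.0654,-0.0231,0.0952,-0.0175,0.0165,0.0044,0.085],[0.0654,-0.0231,0.0952,-0.0175,0.0165,0.0044,0.085],[-0.0065,-0.0226,0.1474,-0.0175,0.0165,0.0044,0.085],[-0.0065,-0.0226,0.1474,-0.0175,0.0165,0.0044,0.085],[-0.0065,-0.0226,0.1474,-0.0175,0.0165,0.0044,0.085],[-0.0065,-0.0226,0.1474,-0.0175,0.0165,0.0044,0.085]]}}

```text
clock: 2.3
tcp_pos: [445.9, -185.0, 197.8]
tcp_rot: [2.701, -0.276, 1.397]
force: [0.1, -0.4, 0.1]
grip_width: 85.1
grip_force: 0.0
```

Run:
```python
from h import *
s=state();print(s["joint_positions"].round(2),s["qd"].round(2),s["tcp_pos"]); print(R.from_rotvec(s["tcp_rot"]).as_matrix().round(3))
for n in("scene","top","wrist"):
    p,d=camera(n); cv2.imwrite(f"pics/{n}1.png",p[:,:,::-1])
T=orient(-.19,np.radians(55)); G=np.array([434.7,-179.4,112])
b=rel(G+19*T[:,2]+[0,0,100],T); rel(G+19*T[:,2],T)
a=[cv2.imread("pics/scene1.png")[60:300,200:460],cv2.imread("pics/wrist1.png")]
a[0]=cv2.resize(a[0],None,fx=384/240,fy=384/240)
cv2.imwrite("pics/m1.png",cv2.resize(np.hstack(a),None,fx=.85,fy=.85))
```

```text
[-0.8  -0.23  2.6   1.74  0.48 -0.56] [ 0.02 -0.04 -0.05 -0.08  0.03  0.11] [ 445.91728177 -184.97669456  197.79033704]
[[ 0.566 -0.2    0.8  ]
 [-0.119 -0.98  -0.161]
 [ 0.816 -0.005 -0.578]]
rel [-0.0021, -0.0038, 0.0012] [0.0062, -0.0033, -0.004]
rel [-0.0842, -0.0038, 0.0583] [0.0062, -0.0033, -0.004]
```

View pics/m1.png

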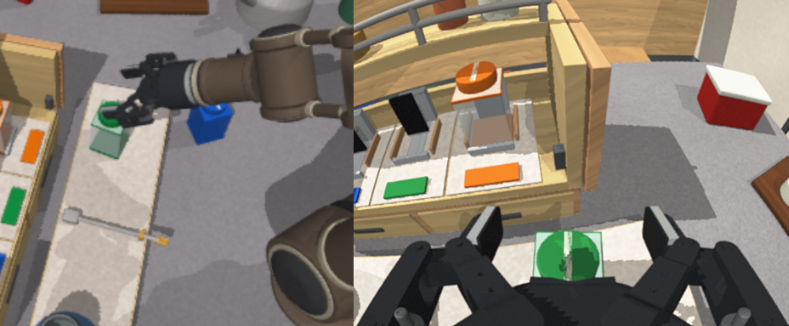

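The wrist view shows the green cap at (568,255), midway between the fingertips at (487,225) and (658,225). The scene crop shows the gripper above and behind the canister. I'll descend in steps.

Request:
{"op": "send_rows", "data": {"rows": [[-0.022,-0.0038,0.016,0.0062,-0.0033,-0.004,0.085],[-0.042,-0.0038,0.03,0.0062,-0.0033,-0.004,0.085],[-0.042,-0.0038,0.03,0.0062,-0.0033,-0.004,0.085],[-0.042,-0.0038,0.03,0.0062,-0.0033,-0.004,0.085],[-0.042,-0.0038,0.03,0.0062,-0.0033,-0.004,0.085]]}}

```text
clock: 2.95
tcp_pos: [452.2, -181.6, 153.0]
tcp_rot: [2.699, -0.251, 1.408]
force: [0.6, -0.2, 0.0]
grip_width: 84.8
grip_force: 0.0
```

Run:
```python
from h import *
s=state();print(s["joint_positions"].round(2),s["tcp_pos"],s["force"].round(1)); print(camera_info("wrist"))
T=orient(-.19,np.radians(55)); G=np.array([434.7,-179.4,112])
rel(G+19*T[:,2],T)
```

```text
[-0.78 -0.05  2.61  2.08  0.55 -0.96] [ 452.20998462 -181.63200121  152.95133659] [ 0.6 -0.2  0. ]
{'mtx': array([[297.31863964,   0.        , 257.16945043],
       [  0.        , 297.31863964, 193.22454372],
       [  0.        ,   0.        ,   1.        ]]), 'T_tool_cam': array([[-2.98609075e-04, -9.56936559e-01, -2.90296974e-01,
         7.28999376e+01],
       [ 9.99999955e-01, -2.78510363e-04, -1.10549941e-04,
         4.11738022e-01],
       [ 2.49385646e-05, -2.90296994e-01,  9.56936599e-01,
        -1.41782176e+02],
       [ 0.00000000e+00,  0.00000000e+00,  0.00000000e+00,
         1.00000000e+00]])}
rel [-0.0437, 0.001, 0.028] [-0.0022, -0.002, 0.0031]
```

Request:
{"op": "send_rows", "data": {"rows": [[-0.0137,0.001,0.009,-0.0022,-0.002,0.0031,0.085],[-0.029,0.001,0.019,-0.0022,-0.002,0.0031,0.085],[-0.0437,0.001,0.028,-0.0022,-0.002,0.0031,0.085],[-0.0437,0.001,0.028,-0.0022,-0.002,0.0031,0.085],[-0.0437,0.001,0.028,-0.0022,-0.002,0.0031,0.085]]}}

```text
clock: 3.45
tcp_pos: [449.4, -181.5, 99.8]
tcp_rot: [2.702, -0.258, 1.403]
force: [-0.1, 0.6, 0.5]
grip_width: 85.1
grip_force: 0.0
```

Run:
```python
from h import *
s=state();print(s["joint_positions"].round(2),s["tcp_pos"],s["force"].round(1))
print(R.from_rotvec(s["tcp_rot"]).as_matrix().round(3))
T=orient(-.19,np.radians(55)); G=np.array([434.7,-179.4,112])
rel(G+19*T[:,2],T)
ims=[]
for n,c in(("scene",(80,220,200,360)),("wrist",(0,384,100,420)),("top",(130,270,230,370))):
    p,d=camera(n); p=p[c[0]:c[1],c[2]:c[3],::-1]; f=380/p.shape[0]; ims.append(cv2.resize(p,None,fx=f,fy=f))
m=np.hstack(ims);f=800/m.shape[1];cv2.imwrite("pics/m2.png",cv2.resize(m,None,fx=f,fy=f))
```

```text
[-0.78  0.17  2.61  2.33  0.69 -1.26] [ 449.43491466 -181.53039831   99.83827613] [-0.1  0.6  0.5]
[[ 0.565 -0.189  0.803]
 [-0.11  -0.982 -0.153]
 [ 0.818 -0.002 -0.575]]
rel [0.0014, 0.0007, -0.0002] [-0.0011, 0.0021, -0.0012]
```

View pics/m2.png

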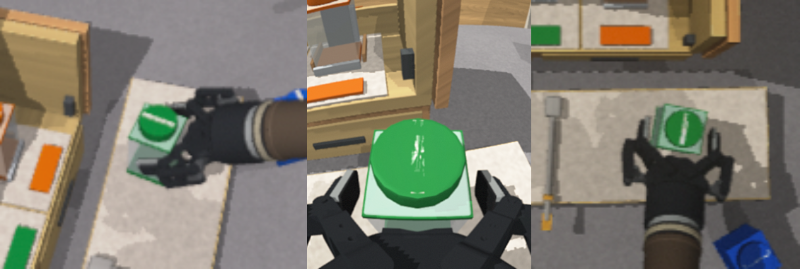

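All three views show the canister straddled squarely and centred between the open fingers. I'll close now.

Request:
{"op": "send_rows", "data": {"rows": [[0,0,0,0,0,0,0.04],[0,0,0,0,0,0,0.04],[0,0,0,0,0,0,0.04],[0,0,0,0,0,0,0.04],[0,0,0,0,0,0,0.04],[0,0,0,0,0,0,0.04],[0,0,0,0,0,0,0.04],[0,0,0,0,0,0,0.04]]}}

```text
clock: 4.4
tcp_pos: [449.6, -181.9, 100.1]
tcp_rot: [2.7, -0.261, 1.406]
force: [-3.7, -1.6, 7.3]
grip_width: 57.2
grip_force: 58.7
```

Run:
```python
from h import *
s=state();print(s["tcp_pos"],s["force"].round(1),s["grip_width"],s["grip_force"])
print(R.from_rotvec(s["tcp_rot"]).as_matrix().round(3))
rel(s["tcp_pos"]+[0,0,25],R.from_rotvec(s["tcp_rot"]).as_matrix())
```

```text
[ 449.56529911 -181.93253617  100.06209932] [-3.7 -1.6  7.3] 57.249156965491366 58.697054386138916
[[ 0.563 -0.19   0.804]
 [-0.111 -0.982 -0.155]
 [ 0.819 -0.002 -0.573]]
rel [0.0205, -0.0001, -0.0143] [0.0, 0.0, 0.0]
```

Request:
{"op": "send_rows", "data": {"rows": [[0.0041,0,-0.0029,0,0,0,0.04],[0.0123,0,-0.0086,0,0,0,0.04],[0.0205,0,-0.0143,0,0,0,0.04],[0.0328,0,-0.0229,0,0,0,0.04],[0.0451,0,-0.0315,0,0,0,0.04],[0.0533,0,-0.0372,0,0,0,0.04],[0.0615,0,-0.0429,0,0,0,0.04],[0.0615,0,-0.0429,0,0,0,0.04],[0.0615,0,-0.0429,0,0,0,0.04]]}}

```text
clock: 5.3
tcp_pos: [447.9, -180.7, 172.2]
tcp_rot: [2.705, -0.259, 1.397]
force: [-0.2, -0.1, -6.3]
grip_width: 57.4
grip_force: 59.1
```

Run:
```python
from h import *
s=state();print(s["joint_positions"].round(2),s["tcp_pos"],s["force"].round(1),s["grip_width"],s["grip_force"])
T=orient(-.0125,np.radians(55)); a=np.array([np.cos(.0125),-np.sin(.0125),0])
C=np.array([640.9,16.1,0])-80*a
for f in(.33,.67,1):
    c0=np.array([434.7,-179.4,0]); c=c0+(C-c0)*f; yw=-.19+(.19-.0125)*f; T=orient(yw,np.radians(55)); aa=np.array([np.cos(yw),np.sin(yw),0])
    rel(c+15.2*aa+[0,0,126+50],T)
```

```text
[-0.78 -0.14  2.61  1.93  0.51 -0.77] [ 447.92994948 -180.73125781  172.18218872] [-0.2 -0.1 -6.3] 57.35817285331613 59.138474464416504
rel [0.0207, -0.0713, 0.0228] [0.0474, 0.007, -0.0351]
rel [0.0377, -0.1459, 0.0468] [0.0967, 0.0069, -0.0699]
rel [0.0541, -0.2183, 0.0701] [0.1446, 0.0069, -0.1037]
```

Request:
{"op": "send_rows", "data": {"rows": [[0.007,-0.024,0.008,0.016,0.007,-0.012,0.04],[0.0207,-0.0713,0.0228,0.0474,0.007,-0.0351,0.04],[0.029,-0.108,0.035,0.072,0.007,-0.052,0.04],[0.0377,-0.1459,0.0468,0.0967,0.007,-0.0699,0.04],[0.046,-0.182,0.0585,0.12,0.007,-0.087,0.04],[0.0515,-0.206,0.066,0.137,0.007,-0.098,0.04],[0.0541,-0.2183,0.0701,0.1446,0.007,-0.1037,0.04],[0.0541,-0.2183,0.0701,0.1446,0.007,-0.1037,0.04],[0.0541,-0.2183,0.0701,0.1446,0.007,-0.1037,0.04],[0.0541,-0.2183,0.0701,0.1446,0.007,-0.1037,0.04]]}}

```text
clock: 6.3
tcp_pos: [575.7, 15.7, 175.7]
tcp_rot: [2.782, -0.019, 1.446]
force: [0.2, 0.1, -3.6]
grip_width: 57.5
grip_force: 59.4
```

Run:
```python
from h import *
s=state();print(s["joint_positions"].round(2),s["tcp_pos"],s["force"].round(1),s["moment"].round(2),s["grip_width"],s["grip_force"])
print(R.from_rotvec(s["tcp_rot"]).as_matrix().round(3))
ims=[]
for n,c in(("scene",(120,280,130,330)),("wrist",(0,384,60,460)),("top",(90,210,160,300))):
    p,d=camera(n); np.savez(f"/tmp/{n}3.npz",p=p,d=d); p=p[c[0]:c[1],c[2]:c[3],::-1]; f=380/p.shape[0]; ims.append(cv2.resize(p,None,fx=f,fy=f))
m=np.hstack(ims);f=800/m.shape[1];cv2.imwrite("pics/m3.png",cv2.resize(m,None,fx=f,fy=f))
```

```text
[-0.08  0.04  2.44  2.96  0.3  -1.44] [575.67612686  15.67257635 175.71831366] [ 0.2  0.1 -3.6] [0.   0.98 0.07] 57.46675501225115 59.414464831352234
[[ 0.574 -0.014  0.819]
 [-0.008 -1.    -0.011]
 [ 0.819 -0.    -0.574]]
```

View pics/m3.png

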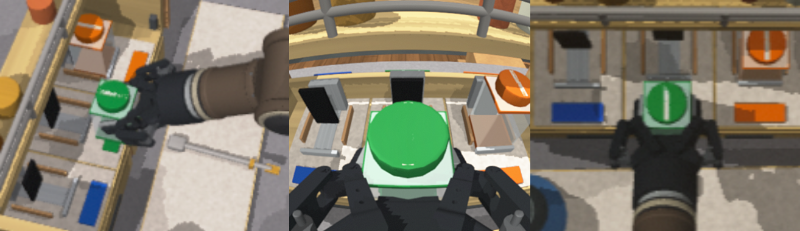

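In the wrist view the black keeper sits at (407,87), directly behind the cap at (407,138), and the guide strips lie symmetrically on either side. I'll measure the lateral offset and canister tilt from the wrist depth.

```bash
cat >> h.py <<'E'
def wcloud(d,tp,Rm):
    i=camera_info("wrist");K=i["mtx"];T=i["T_tool_cam"]
    v,u=np.mgrid[0:384,0:512]; a=(u-K[0,2])/K[0,0]; b=(v-K[1,2])/K[1,1]; r=np.hypot(a,b)+1e-9
    k=np.tan(r)/r; X=np.stack([a*k*d,b*k*d,d],-1)
    return (X@T[:3,:3].T+T[:3,3])@Rm.T+tp
E
python3 - <<'E'
from h import *
z=np.load("/tmp/wrist3.npz");p,d=z["p"],z["d"];s=state();Rm=R.from_rotvec(s["tcp_rot"]).as_matrix()
X=wcloud(d.astype(float),s["tcp_pos"],Rm); hsv=cv2.cvtColor(p,cv2.COLOR_RGB2HSV)
# cap
for ce,m in comps(p,(55,120,40),(85,255,255),1500):
    q=X[cv2.erode(m.astype(np.uint8),np.ones((7,7)))>0]; q=q[q[:,2]>np.median(q[:,2])-6]; c=q.mean(0); n=np.linalg.svd(q-c,full_matrices=False)[2][2]; print("cap",ce,c.round(1),n.round(3),len(q))
for ce,m in comps(p,(0,0,0),(180,255,45),150):
    q=X[m]; 
    if 620<np.median(q[:,0])<720: print("keeper?",ce,np.median(q,0).round(1),np.percentile(q,[3,97],0).round(1).tolist(),m.sum())
# strips: brownish, height ~115
m=(X[...,2]>110)&(X[...,2]<119)&(X[...,0]>620)&(X[...,0]<690)
for lo,hi in((-120,-70),(-55,-10),(-10,45),(40,90),(90,130),(140,200)):
    q=X[m&(X[...,1]>lo)&(X[...,1]<hi)]
    if len(q)>15: print(lo,hi,len(q),np.percentile(q[:,1],[5,50,95]).round(1),np.percentile(q[:,0],[5,95]).round(1))
# tags in wrist
for c,lo,hi in(("orange",(5,190,120),(16,255,255)),("blue",(100,150,60),(125,255,255))):
    for ce,mm in comps(p,lo,hi,150): print(c,ce,np.median(X[mm],0).round(1))
E
```

```text
cap [257.12802464 229.83010705] [555.8  15.4 230.5] [0.135 0.    0.991] 11393
keeper? [255.30198537 148.10240334] [666.8  15.4 164. ] [[665.8, -2.9, 143.8], [669.7, 33.3, 178.7]] 1914
keeper? [109.36998328 173.81479933] [656.1 136.8 150.8] [[655.1, 120.0, 111.8], [659.1, 157.0, 178.7]] 2392
-120 -70 646 [-89.5 -75.2 -71.5] [622.6 689. ]
40 90 27 [48.1 50.6 52.4] [679.2 685.6]
90 130 580 [102.  105.  127.4] [624.1 687. ]
140 200 412 [143.2 173.6 177.4] [624.3 668. ]
orange [435.09894292 146.62156448] [ 627.3 -101.9  205. ]
orange [431.02439024 183.67073171] [609.4 -95.9 186.8]
orange [432.73703041 288.31663685] [ 567.3 -131.3  105.4]
blue [ 80.54253612 288.3611557 ] [571.2 162.6 105.5]
```

Run:
```python
from h import *
z=np.load("/tmp/wrist3.npz");p,d=z["p"],z["d"];s=state();Rm=R.from_rotvec(s["tcp_rot"]).as_matrix()
X=wcloud(d.astype(float),s["tcp_pos"],Rm)
ce,m=[x for x in comps(p,(55,120,40),(85,255,255),1500)][0]
vs=np.argwhere(m)[:,0]
for v in range(vs.min(),vs.max(),8):
    print(v,X[v,250:264].mean(0).round(1),p[v,257])
```

```text
166 [666.7  14.3 144. ] [29 60 36]
174 [580.3  15.2 230.5] [ 59 184  90]
182 [576.2  15.3 230.4] [ 58 180  89]
190 [572.2  15.3 230.5] [ 57 182  89]
198 [568.5  15.4 230.3] [ 61 183  91]
206 [564.9  15.4 230.3] [ 58 181  90]
214 [561.4  15.5 230.3] [ 61 184  92]
222 [557.9  15.5 230.4] [ 61 183  92]
230 [550.9  15.5 236.6] [ 60 182  91]
238 [551.5  15.6 230.5] [ 62 182  90]
246 [548.3  15.7 230.7] [ 59 182  89]
254 [545.4  15.7 230.5] [ 58 184  89]
262 [542.6  15.7 230.4] [ 57 183  88]
270 [539.7  15.8 230.5] [ 58 183  88]
278 [537.3  15.8 229.6] [ 60 183  90]
286 [535.8  15.8 226.4] [28 94 45]
```

Run:
```python
from h import *
T=orient(-.0125,np.radians(55))
rel([575.7,15.8,169],T);rel([605,15.7,169],T);rel([642,15.6,169],T)
print((T.T@[1,-.0125,0]).round(4), (T.T@[0,0,1]).round(4))
```

```text
rel [-0.007, -0.0003, 0.0039] [0.001, -0.0015, -0.0011]
rel [0.0098, -0.0006, 0.0279] [0.001, -0.0015, -0.0011]
rel [0.031, -0.0011, 0.0583] [0.001, -0.0015, -0.0011]
[ 0.5736 -0.      0.8192] [ 0.8192  0.     -0.5736]
```

Request:
{"op": "send_rows", "data": {"rows": [[-0.007,-0.0003,0.0039,0.001,-0.0015,-0.0011,0.04],[-0.007,-0.0003,0.0039,0.001,-0.0015,-0.0011,0.04],[-0.0015,-0.0004,0.0119,0.001,-0.0015,-0.0011,0.04],[0.004,-0.0005,0.0199,0.001,-0.0015,-0.0011,0.04],[0.0098,-0.0006,0.0279,0.001,-0.0015,-0.0011,0.04],[0.0151,-0.0007,0.0355,0.001,-0.0015,-0.0011,0.04],[0.0204,-0.0008,0.0431,0.001,-0.0015,-0.0011,0.04],[0.0257,-0.0009,0.0507,0.001,-0.0015,-0.0011,0.04],[0.031,-0.0011,0.0583,0.001,-0.0015,-0.0011,0.04],[0.031,-0.0011,0.0583,0.001,-0.0015,-0.0011,0.04],[0.031,-0.0011,0.0583,0.001,-0.0015,-0.0011,0.04]]}}

```text
clock: 7.55
tcp_pos: [642.7, 16.7, 169.3]
tcp_rot: [2.782, -0.015, 1.449]
force: [-0.5, -0.4, -5.5]
grip_width: 57.4
grip_force: 59.4
```

Run:
```python
from h import *
s=state();Rm=R.from_rotvec(s["tcp_rot"]).as_matrix();print(s["joint_positions"].round(2),s["tcp_pos"],s["force"].round(1),s["grip_force"]);print(Rm.round(3))
p,d=camera("wrist");cv2.imwrite("pics/w4.png",p[:,:,::-1]);X=wcloud(d.astype(float),s["tcp_pos"],Rm)
for ce,m in comps(p,(55,120,40),(85,255,255),1500):
    q=X[m];q=q[abs(q[:,2]-np.median(q[:,2]))<3];print(np.percentile(q,[1,50,99],0).round(1).tolist())
for ce,m in comps(p,(0,0,0),(180,255,45),100):
    q=X[m]
    if 640<np.median(q[:,0])<720: print("keeper?",ce,np.median(q,0).round(1),np.percentile(q,[3,97],0).round(1).tolist(),m.sum())
```

```text
[-0.06  0.18  2.3   3.    0.3  -1.46] [642.68108199  16.65084193 169.27298932] [-0.5 -0.4 -5.5] 59.35190141201019
[[ 0.573 -0.011  0.819]
 [-0.006 -1.    -0.009]
 [ 0.819  0.    -0.573]]
[[602.8, -6.1, 220.0], [622.2, 16.7, 222.6], [647.3, 39.0, 223.9]]
keeper? [ 82.40645161 236.38104839] [655.6 135.1 153.9] [[654.7, 119.9, 112.5], [659.4, 156.6, 178.0]] 2480
```

View pics/w4.png

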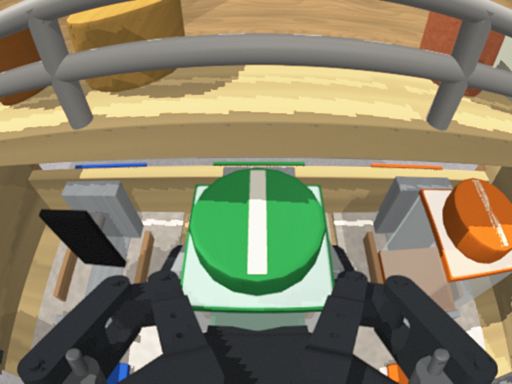

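The wrist view shows the canister centred between its strips under the board edge, with the board clear of cap and gripper. Next I'll feel for the keeper.

Request:
{"op": "send_rows", "data": {"rows": [[0.0023,0.0008,0.0033,0,0,0,0.04],[0.0046,0.0008,0.0066,0,0,0,0.04],[0.0063,0.0008,0.009,0,0,0,0.04],[0.008,0.0008,0.0115,0,0,0,0.04],[0.008,0.0008,0.0115,0,0,0,0.04]]}}

```text
clock: 8.1
tcp_pos: [656.2, 15.7, 168.7]
tcp_rot: [2.783, -0.015, 1.447]
force: [-3.0, -0.2, -4.2]
grip_width: 57.5
grip_force: 59.7
```

Request:
{"op": "send_rows", "data": {"rows": [[0.0011,0,0.0016,0,0,0,0.04],[0.0023,0,0.0033,0,0,0,0.04],[0.0034,0,0.0049,0,0,0,0.04],[0.0046,0,0.0066,0,0,0,0.04],[0.0046,0,0.0066,0,0,0,0.04],[0.0046,0,0.0066,0,0,0,0.04]]}}

```text
clock: 8.7
tcp_pos: [662.9, 15.7, 167.6]
tcp_rot: [2.784, -0.015, 1.444]
force: [-8.2, 0.2, -2.1]
grip_width: 57.2
grip_force: 60.2
```

Request:
{"op": "send_rows", "data": {"rows": [[0.0015,0,0.0012,0,0,0,0.04],[0.003,0,0.0025,0,0,0,0.04],[0.003,0,0.0025,0,0,0,0.04],[0.003,0,0.0025,0,0,0,0.04]]}}

```text
clock: 9.1
tcp_pos: [665.7, 15.7, 167.5]
tcp_rot: [2.786, -0.015, 1.44]
force: [-9.5, 0.3, -3.2]
grip_width: 57.3
grip_force: 60.3
```

Run:
```python
from h import *
s=state();Rm=R.from_rotvec(s["tcp_rot"]).as_matrix();print(s["tcp_pos"],s["force"].round(1),s["grip_force"]);print(Rm.round(3))
p,d=camera("wrist");X=wcloud(d.astype(float),s["tcp_pos"],Rm)
for ce,m in comps(p,(55,120,40),(85,255,255),1500):
    vs=np.argwhere(m)[:,0]
    for v in range(vs.min(),vs.max(),12): print(v,np.median(X[v,250:264],0).round(1))
```

```text
[665.67447902  15.7183521  167.50184662] [-9.5  0.3 -3.2] 60.25366723537445
[[ 0.578 -0.011  0.816]
 [-0.006 -1.    -0.009]
 [ 0.816  0.    -0.578]]
205 [654.7  15.7 221.3]
217 [649.6  15.7 221.1]
229 [644.9  15.8 220.8]
241 [639.9  15.8 221.2]
253 [635.5  15.9 221. ]
265 [631.2  15.9 221. ]
277 [627.2  16.  220.5]
289 [625.5  16.  213.8]
```

Request:
{"op": "send_rows", "data": {"rows": [[0.001,0,0.0014,0,0,0,0.04],[0.001,0,0.0014,0,0,0,0.04],[0.001,0,0.0014,0,0,0,0.04]]}}

```text
clock: 9.45
tcp_pos: [667.2, 15.7, 167.4]
tcp_rot: [2.786, -0.015, 1.44]
force: [-11.6, 0.6, -2.7]
grip_width: 57.8
grip_force: 60.4
```

Request:
{"op": "send_rows", "data": {"rows": [[-0.0018,0,0.001,0,0,0,0.04],[-0.0034,0,0.0021,0,0,0,0.04],[-0.0051,0,0.0033,0,0,0,0.04],[-0.0067,0,0.0044,0,0,0,0.04],[-0.0084,0,0.0056,0,0,0,0.04],[-0.01,0,0.0068,0,0,0,0.04],[-0.01,0,0.0068,0,0,0,0.04]]}}

```text
clock: 10.15
tcp_pos: [667.0, 15.8, 155.2]
tcp_rot: [2.786, -0.014, 1.44]
force: [-10.3, 0.6, -2.5]
grip_width: 57.8
grip_force: 60.4
```

Request:
{"op": "send_rows", "data": {"rows": [[-0.0007,0,0.0005,0,0,0,0.04],[-0.0014,0,0.001,0,0,0,0.04],[-0.002,0,0.0014,0,0,0,0.04],[-0.002,0,0.0014,0,0,0,0.04]]}}

```text
clock: 10.55
tcp_pos: [667.1, 15.9, 153.1]
tcp_rot: [2.786, -0.014, 1.441]
force: [-9.9, 1.1, -3.4]
grip_width: 57.8
grip_force: 60.4
```

Request:
{"op": "send_rows", "data": {"rows": [[-0.0006,0,0.0004,0,0,0,0.04],[-0.0012,0,0.0009,0,0,0,0.04],[-0.0012,0,0.0009,0,0,0,0.04]]}}

```text
clock: 10.85
tcp_pos: [667.2, 15.8, 151.6]
tcp_rot: [2.786, -0.014, 1.441]
force: [-10.4, 0.5, -1.4]
grip_width: 57.5
grip_force: 60.4
```

Request:
{"op": "send_rows", "data": {"rows": [[-0.0005,0,0.0003,0,0,0,0.04],[-0.0008,0,0.0006,0,0,0,0.04],[-0.0008,0,0.0006,0,0,0,0.04]]}}

```text
clock: 11.15
tcp_pos: [667.5, 15.8, 151.2]
tcp_rot: [2.785, -0.014, 1.442]
force: [-11.6, 0.5, -1.2]
grip_width: 57.5
grip_force: 60.8
```

Request:
{"op": "send_rows", "data": {"rows": [[-0.0006,0,-0.0008,0,0,0,0.04],[-0.0012,0,-0.0016,0,0,0,0.04],[-0.0018,0,-0.0025,0,0,0,0.04],[-0.0018,0,-0.0025,0,0,0,0.04]]}}

```text
clock: 11.55
tcp_pos: [664.7, 15.9, 151.2]
tcp_rot: [2.785, -0.014, 1.442]
force: [-9.6, 0.6, -2.7]
grip_width: 57.5
grip_force: 60.3
```

Run:
```python
from h import *
s=state();Rm=R.from_rotvec(s["tcp_rot"]).as_matrix();print(s["tcp_pos"],s["force"].round(1),s["grip_force"]);print(Rm.round(3))
p,d=camera("wrist");X=wcloud(d.astype(float),s["tcp_pos"],Rm)
for ce,m in comps(p,(55,120,40),(85,255,255),1500):
    vs=np.argwhere(m)[:,0]
    for v in range(vs.min(),vs.max(),14): print(v,np.median(X[v,250:264],0).round(1))
```

```text
[664.65547785  15.87983347 151.20649798] [-9.6  0.6 -2.7] 60.30075788497925
[[ 0.577 -0.01   0.817]
 [-0.006 -1.    -0.009]
 [ 0.817  0.    -0.577]]
168 [672.9  15.7 203.8]
182 [664.7  15.8 204.7]
196 [657.6  15.8 205.1]
210 [651.6  16.2 204.7]
224 [645.7  15.9 204.6]
238 [640.1  16.  204.5]
252 [634.6  16.  205. ]
266 [629.8  16.1 204.4]
280 [625.1  16.1 203.9]
```

Request:
{"op": "send_rows", "data": {"rows": [[-0.0006,0,-0.0008,0,0,0,0.04],[-0.001,0,-0.0014,0,0,0,0.04],[-0.001,0,-0.0014,0,0,0,0.04]]}}

```text
clock: 11.9
tcp_pos: [663.1, 15.9, 151.2]
tcp_rot: [2.785, -0.014, 1.443]
force: [-7.6, 0.3, -2.7]
grip_width: 57.4
grip_force: 60.0
```

Request:
{"op": "send_rows", "data": {"rows": [[0,0,0,0,0,0,0.06],[0,0,0,0,0,0,0.062],[0,0,0,0,0,0,0.066],[0,0,0,0,0,0,0.072],[0,0,0,0,0,0,0.078],[0,0,0,0,0,0,0.08],[0,0,0,0,0,0,0.08],[0,0,0,0,0,0,0.08]]}}

```text
clock: 12.7
tcp_pos: [665.4, 15.6, 153.5]
tcp_rot: [2.781, -0.015, 1.45]
force: [-0.9, -0.2, -1.5]
grip_width: 79.9
grip_force: 0.0
```

Run:
```python
from h import *
s=state();Rm=R.from_rotvec(s["tcp_rot"]).as_matrix();print(s["tcp_pos"],s["force"].round(1),s["grip_width"])
p,d=camera("wrist");X=wcloud(d.astype(float),s["tcp_pos"],Rm)
for ce,m in comps(p,(55,120,40),(85,255,255),1500):
    vs=np.argwhere(m)[:,0]
    for v in range(vs.min(),vs.max(),14): print(v,np.median(X[v,250:264],0).round(1))
cv2.imwrite("pics/w5.png",p[:,:,::-1])
```

```text
[665.35550137  15.5672649  153.47967464] [-0.9 -0.2 -1.5] 79.90743447076436
177 [669.9  15.4 204.5]
191 [662.3  15.5 204.9]
205 [655.9  15.5 204.5]
219 [649.4  15.6 204.9]
233 [643.5  15.6 205.1]
247 [638.2  15.7 204.6]
261 [633.   15.7 204.6]
275 [627.9  15.8 204.6]
289 [623.3  15.8 204. ]
303 [622.9  15.9 189.8]
317 [618.1  15.9 187.5]
```

View pics/w5.png

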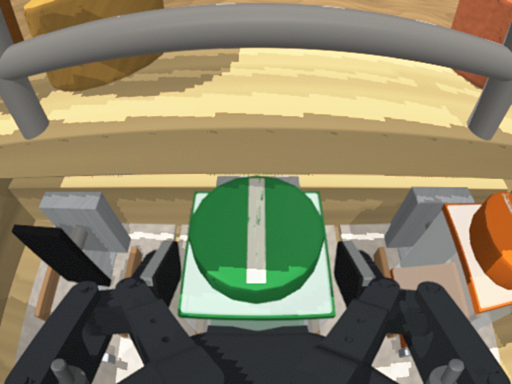

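The canister stands level behind the lip at about (647,15.7), and the fingers are clear on both sides. Now I'll retreat along the tool axis.

Request:
{"op": "send_rows", "data": {"rows": [[0,0,-0.01,0,0,0,0.08],[0,0,-0.025,0,0,0,0.08],[0,0,-0.045,0,0,0,0.08],[0,0,-0.07,0,0,0,0.08],[0,0,-0.1,0,0,0,0.08],[0,0,-0.13,0,0,0,0.08],[0,0,-0.15,0,0,0,0.08],[0,0,-0.15,0,0,0,0.08],[0,0,-0.15,0,0,0,0.08],[0,0,-0.15,0,0,0,0.08]]}}

```text
clock: 13.75
tcp_pos: [542.7, 16.9, 239.2]
tcp_rot: [2.782, -0.016, 1.45]
force: [0.1, -0.5, 0.0]
grip_width: 80.2
grip_force: 0.0
```

Run:
```python
from h import *
s=state();Rm=R.from_rotvec(s["tcp_rot"]).as_matrix();print(s["tcp_pos"],s["force"].round(1),s["qd"].round(3))
p,d=camera("wrist");X=wcloud(d.astype(float),s["tcp_pos"],Rm)
for ce,m in comps(p,(55,120,40),(85,255,255),300):
    q=X[m];print(ce,np.percentile(q,[3,50,97],0).round(1).tolist())
t,_=camera("top")
a=[cv2.resize(t[60:250,110:360,::-1],(400,304)),cv2.resize(p[:,:,::-1],(400,304))]
cv2.imwrite("pics/f.png",np.hstack(a))
```

```text
[542.72773751  16.87978835 239.20877596] [ 0.1 -0.5  0. ] [-0.001  0.021 -0.004 -0.013 -0.001  0.012]
[256.63348647 163.21694742] [[622.4, -5.0, 193.0], [637.6, 16.5, 204.5], [664.1, 36.8, 205.7]]
[256.91208791 290.00854701] [[554.5, -15.6, 103.3], [565.8, 16.6, 104.6], [577.4, 48.5, 106.0]]
```

View pics/f.png

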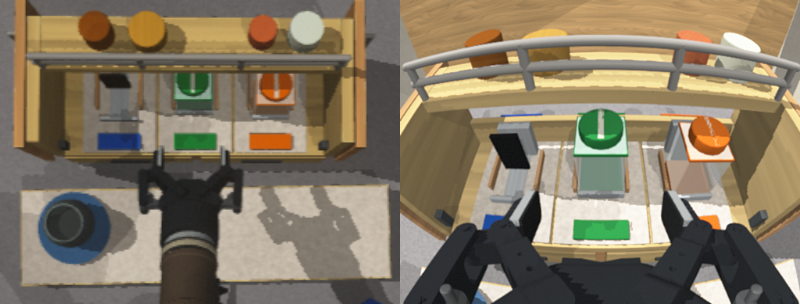

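Final view: the green canister stands upright in the green-tagged bay at (193,88) with the gripper clear of it. The other objects in view look undisturbed.

```bash
python3 -c "from plant import *; print(finish_job())"
```

```text
the job is handed in; nothing more can be done
None
```

The yerbera stands upright and flat behind the lip in the green-tagged bay, the gripper is clear, and the job was handed in at about 14 s; no verdict came back from the judge.

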